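Lock the viewing-bridge swing arm with its setscrew

TASK

On the small white bracket of the teaching microscope, swing the loose arm until the flat on its shaft faces straight up at the setscrew. Then take the large T-handled hex key out of the wooden stand, feel it gently into the setscrew and turn it clockwise until the screw is firmly tight on the flat, without forcing it. Let go and leave the key standing in the screw; leave the other things alone.

Things in the scene. Friction and masses are not known exactly. Their poses are not given: they have to be found in the camera images.
- bracket: Bracket fixed to the table: round white foot 110 mm wide, 12 mm high, a post, and an aluminium hub block 50 (x) x 44 (y) mm, from 41 to 79 mm high. Origin: centre of the foot's underside, z up. A level 18 mm shaft runs through the hub along y, its axis 60 mm above the table; the setscrew stands out of the middle of the hub's top.
- swing_arm: The shaft with the white arm on its +y end, turning together about y. Origin on the shaft axis under the setscrew. z points along the arm and is also the outward normal of the shaft's flat (7.5 mm from the axis, the round is 9 mm): the flat faces the setscrew when the arm stands upright. It starts leaning 0.5 to 1.1 rad to the bracket's +x; friction of about 0.12 N m holds it.
- swing_grip (a point): Where to hold the arm: inside it, 55 mm from the shaft axis and 66 mm along y from swing_arm's origin. The arm is a bar 20 mm wide (x), 14 mm thick (y, from 59 to 73 mm off that origin), its round end 75 mm from the axis; 37 mm of clear space lies between it and the hub.
- setscrew: Dark steel setscrew, head 21 mm wide. Origin: centre of its open mouth, z up, 106 to 108 mm above the table at the start, sinking with the screw. From the mouth a round guide bore, 14.8 mm wide, goes 12 mm down; below it is the hex socket, 12.8 mm across flats, 9 mm deep. Its orientation here does not follow the turning: how the hexagon stands is not reported. Clockwise from above drives it down, 3 mm per radian.
- socket_floor (a point): Centre of the hex socket's floor, 21 mm below the mouth. The screw turns at about 0.2 N m; after 0.6 to 1.1 rad its tip meets the flat, then torque grows by about 0.35 N m and clamping force by about 120 N per radian. Aim for about 0.36 N m: under 0.27 (30 N) is loose, over 0.55 (130 N) is forced. It holds when let go. On the shaft's round it jams sooner.
- key_handle (a point): Centre of the T-handle of the large hex key (90 g, 96 mm tall, upright in one hole of the stand): a black bar 56 mm long (key x), 12 mm thick (key y) and 22 mm high. z up along the key. The steel shank below is a hexagon 12 mm across flats, two of its flats facing key +x and -x.
- key_tip (a point): Centre of the key's lower end, 85 mm below the handle's centre. The last 2.5 mm taper to 7 mm. At any heading the key goes down the guide bore until it rests on the hexagon, its tip about 14 mm below the mouth; when the hexagons agree (every 60 degrees, about 10 degrees either way) it drops to the floor, 21 mm below the mouth. It has as much turning play once in.
- stand: Fixed wooden key stand, 140 (x) x 50 (y) x 40 mm high, with two round holes 30 mm deep at x = -45 and +45 mm on its top, 14.8 mm wide. Origin at the centre of its underside.
- small_driver: The smaller T-handled driver in the other hole of the stand (handle 36 mm long, top 19 mm lower): a bystander, not to be used. Origin at its lower end.
- lens_cap: Black lens cap lying on the table, 52 mm wide, 12 mm high: bystander. Origin at its underside.
- eyepiece: Spare eyepiece standing on the table, 34 mm wide, 48 mm high: bystander. Origin at its underside.
- notepad: Pad of notes 76 x 76 x 14 mm: bystander. Origin at its underside.
- glue: Small bottle 52 mm wide, 140 mm high: bystander. Origin at its underside.
- pen_mug: White mug 80 mm wide, 90 mm high: bystander. Origin at its underside.
- slide_box: Grey slide box 90 x 40 x 30 mm: bystander. Origin at its underside.
There are look-alikes about, which are no part of the job. Leave any orange look-alike of the part that bears key_handle alone.

How it is judged:
By the outcome, as a careful person would: the job done as asked, in the order asked, and still so for the second after the job is handed in, with the robot touching nothing.
It also fails if it takes over 67 s, if anything falls off the work surface, if the arm or the gripper's body presses on something with over 40 N, if the wrist force passes 120 N, or if a joint passes its speed limit or range.

ROBOT

A 6-joint arm with a two-finger parallel gripper is mounted at the origin on the work surface. World frame = base frame: x ahead of the robot, y to its left, z up, the work surface at z = 0. Lengths are in m, angles in degrees, forces in N, time in s.
With the tool pointing down it reaches from about 0.375 to 0.9 m from the base axis. Payload 3.1 kg.
Tool frame: the origin (TCP) lies at the very end of the fingers, on their centre line; the grasp point (between the pads) lies 19 mm behind it; z points along the fingers, y is the line along which they close (so a half turn about z gives the same grasp; the last joint's range is limited). The gripper opens to 87 mm and grips with 3 to 60 N. Pads are 19 mm wide; open, the fingers measure 117 mm over their backs; the gripper's body (75 mm by 190 mm) begins 51 mm behind the grasp point.
Start: joints at [54.861, 30.224, 82.088, -0, 67.689, -10.227], TCP at [0.263, 0.567, 0.223] pointing down, gripper open.
Joint ranges: [-176.69, 176.69], [-43.24, 126.21], [12.49, 139.97], [-82, 262], [0, 151.66], [-163.58, 163.58]. Speed limits (degrees/s): [159.86, 159.86, 180, 180, 180, 180].

INTERFACE

Orientations are given as a 3x3 rotation matrix whose columns are the frame's x, y, z axes.
In Python, from rig import readout, cams, bot gives the robot as it stands.
- The arm moves only by the shell command python3 -m inch 'ROWS'. ROWS is JSON, a list of rows, each a list of 5 numbers: the shift along the world's x, y, z in cm, then the turn about the world's z in degrees, then the finger opening in cm, from 0 to 8.7. In form: [[dx, dy, dz, twist, fingers], ...]. A call has 1 to 10 rows; each row is the pose to reach, as a shift and turn from the pose commanded when the call began; what a row does not reach only later rows make up. A row lasts 1/12 s, in which the tool goes at most 41.7 mm and 7.16 degrees, less where a joint would pass 70% of its speed; a pose out of reach is approached as far as the arm can. A call with a gripper value outside its range is refused whole. The fingers move at their own pace and stop on an object; the grip force is fixed at half the most. Time passes only in rows, so rows that repeat a pose let the fingers close. It gives the time, the measured TCP pose, the force, the opening and the grip force at its end, in the units of the state.
- readout.read_state(): the state, without advancing time (a new reading comes with each control period).
- cams.capture(name): name is "side" or "top" or "wrist"; returns a dict with "image" (400x640x3 uint8, blue, green, red), "intrinsics" (3x3 intrinsics, pixels), "xyz" and "rotation" of the camera in the world; the wrist camera has in their place "tool_from_camera" (4x4, takes a point from camera to tool coordinates, whose origin is the TCP and whose axes are the flange's). Camera axes: x right, y down, z forward; pixel columns grow to the right and rows downward; lengths in m; the calibration is good to about 2 mm. The wrist camera is an equidistant fisheye: a pixel r from the principal point sees the ray r / f radians off the axis. A picture is of the moment at which its call begins: read the wrist's pose just before it. There is no depth.
- bot.hand_in(): hands the job in; it is judged then, once.
The state is a dict: "time_s": time; "joint_positions": joint angles; "qvel": joint speeds; "tau": joint torques, N m; "position": TCP position; "tcp_rot": TCP orientation; "force": force on the tool from outside, world axes, zero at the start; "moment": the same for the moment, N m; "opening": opening from 0.0 (shut) to 1.0 (fully open); "grasp_force": force on a finger pad.
Only numpy, scipy, OpenCV 4.12 (cv2) and the standard library are available. Lean on these libraries where they do the work, as an engineer would, in place of code of your own. Each camera call takes 0.05 s, during which the arm holds its last target. There are 200 camera calls.

## Working session

There is one attempt and no reset: what is moved stays moved. The work goes in short steps, Python scripts to look and compute and a shell command to move; the robot and the scene stay as the last step left them, time stands still between calls to the robot, and variables do not carry over. Pictures are saved under pics/ and viewed, at most 10 in all, crops included, and the job is handed in when it is done.

```bash
ls; mkdir -p pics; python3 - <<'E'
from rig import readout,cams,bot
import cv2,numpy as np
s=readout.read_state(); print({k:np.round(v,3).tolist() for k,v in s.items()})
ims=[]
for n in("side","top","wrist"):
    c=cams.capture(n); cv2.imwrite(f"pics/{n}0.png",c["image"])
    print(n,{k:np.round(v,4).tolist() for k,v in c.items() if k!="image"})
E
```

```text
pics
{'time_s': 0.0, 'joint_positions': [54.861, 30.278, 82.157, 0.001, 67.691, -10.227], 'qvel': [0.016, -0.093, -0.004, 0.136, -0.019, -0.023], 'tau': [0.0, -44.005, -17.659, 0.063, 0.058, -0.0], 'position': [0.263, 0.566, 0.222], 'tcp_rot': [[-0.907, 0.421, -0.001], [0.421, 0.907, -0.002], [0.0, -0.002, -1.0]], 'force': [0.825, 0.015, 0.206], 'moment': [0.007, -0.018, 0.047], 'grasp_force': 0.0, 'opening': 0.999}
side {'intrinsics': [[429.5424, 0.0, 317.9967], [0.0, 429.5424, 197.6563], [0.0, 0.0, 1.0]], 'xyz': [0.3707, 0.7951, 0.6483], 'rotation': [[-0.9821, -0.1002, 0.1597], [-0.1884, 0.5555, -0.8099], [-0.0076, -0.8255, -0.5644]]}
top {'intrinsics': [[418.0228, 0.0, 316.5626], [0.0, 418.0228, 194.0489], [0.0, 0.0, 1.0]], 'xyz': [0.3012, -0.0117, 1.2768], 'rotation': [[-0.0142, -0.9821, 0.1876], [-0.9997, 0.0104, -0.0213], [0.019, -0.1879, -0.982]]}
wrist {'intrinsics': [[309.7069, 0.0, 318.8393], [0.0, 309.7069, 198.1744], [0.0, 0.0, 1.0]], 'tool_from_camera': [[0.0008, -0.9663, -0.2575, 0.0697], [1.0, 0.001, -0.0006, 0.0004], [0.0008, -0.2575, 0.9663, -0.1625], [0.0, 0.0, 0.0, 1.0]]}
```

View pics/top0.png

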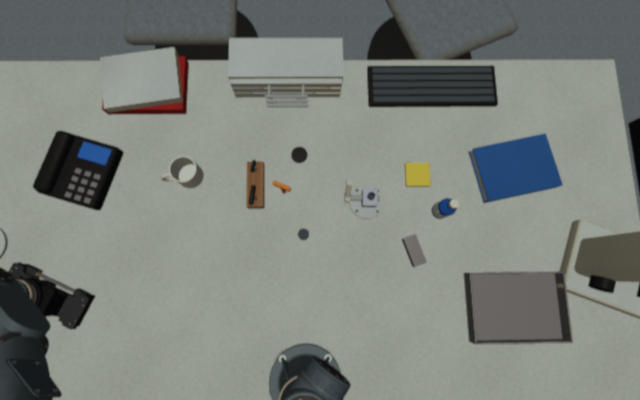

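View pics/side0.png

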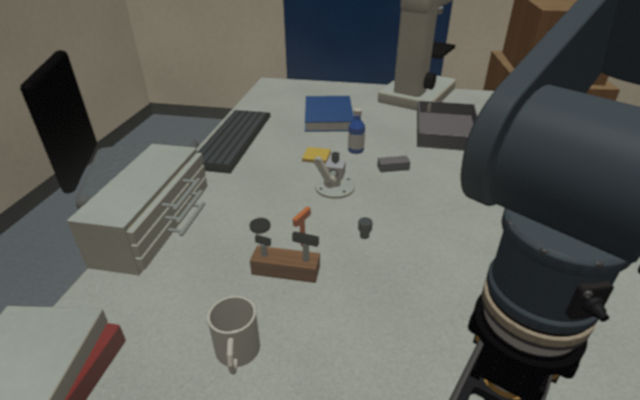

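The top view shows the stand at (256,185) with dark handles at (252,165) and (253,195), an orange look-alike at (282,186), and the bracket at (366,198) with its arm at (350,190). In the side view the stand is at (285,263), the handles are at (263,240) and (305,239), the orange one is at (302,216), and the bracket is at (335,178). I'll enlarge both views.

```bash
cat > h.py <<'E'
import numpy as np,cv2
from rig import readout,cams
def ray(c,uv,st=None):
    K=c["intrinsics"]; a=np.array([(uv[0]-K[0,2])/K[0,0],(uv[1]-K[1,2])/K[1,1]])
    if "xyz" in c: d=np.r_[a,1]; o=np.array(c["xyz"]);R=np.array(c["rotation"])
    else:
        t=np.hypot(*a); d=np.r_[a/max(t,1e-9)*np.sin(t),np.cos(t)]
        T=np.array(c["tool_from_camera"]); F=np.array(st["tcp_rot"])
        o=np.array(st["position"])+F@T[:3,3]; R=F@T[:3,:3]
    d=R@d; return o,d/np.linalg.norm(d)
def onz(r,z): o,d=r; return o+d*(z-o[2])/d[2]
def tri(*rs):
    A=sum(np.eye(3)-np.outer(d,d) for o,d in rs); b=sum((np.eye(3)-np.outer(d,d))@o for o,d in rs)
    p=np.linalg.solve(A,b); return p,[round(1e3*np.linalg.norm(np.cross(p-o,d)),1) for o,d in rs]
def proj(c,p,st=None):
    K=c["intrinsics"]
    if "xyz" in c: q=np.array(c["rotation"]).T@(np.array(p)-c["xyz"]); q=q/q[2]; return K[:2,:2]@q[:2]+K[:2,2]
    T=np.array(c["tool_from_camera"]);F=np.array(st["tcp_rot"])
    q=T[:3,:3].T@(F.T@(np.array(p)-st["position"])-T[:3,3]); r=np.hypot(q[0],q[1]); t=np.arctan2(r,q[2])
    return K[0,0]*t*q[:2]/r+K[:2,2]
E
python3 - <<'E'
from h import *
t=cv2.imread("pics/top0.png");s=cv2.imread("pics/side0.png")
a=cv2.resize(t[150:225,240:390],None,fx=5,fy=5,interpolation=cv2.INTER_CUBIC)
cv2.imwrite("pics/a.png",a)
b=cv2.resize(s[140:290,230:380],None,fx=4,fy=4,interpolation=cv2.INTER_CUBIC)
cv2.imwrite("pics/b.png",b)
c=cams.capture("top"); 
for n,uv,z in(("stand",(256,185),.04),("bracket",(366,203),0.01),("screw",(371,196),.107),("h1",(252,165),.1),("h2",(253,195),.1),("orange",(282,186),0.02)): print(n,onz(ray(c,uv),z).round(3))
E
```

```text
stand [0.567 0.144 0.04 ]
bracket [ 0.514 -0.191  0.01 ]
screw [ 0.517 -0.192  0.107]
h1 [0.614 0.149 0.1  ]
h2 [0.525 0.144 0.1  ]
orange [0.568 0.067 0.02 ]
```

View pics/a.png

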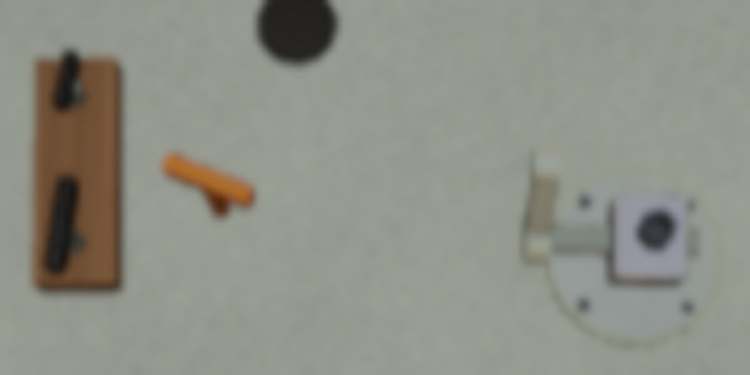

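View pics/b.png

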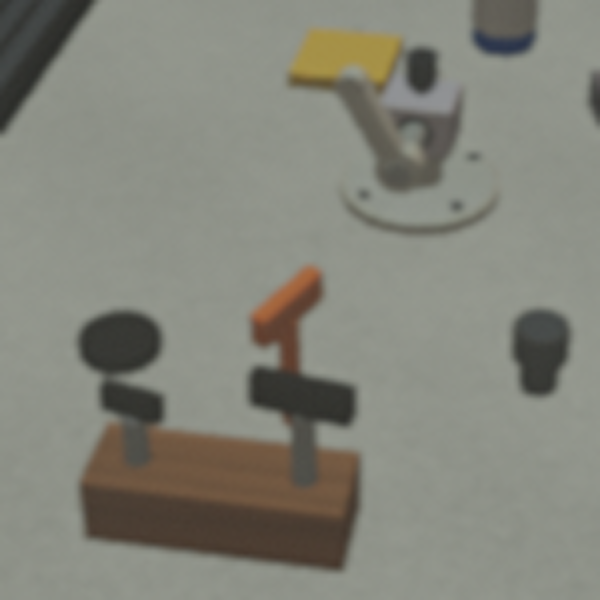

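Three T-handles could be meant. In top-crop pixels they are black long (62,225), black short (67,80) and orange (208,180). The near black one, side crop (302,397), has the longer, higher handle and stands in the stand, so it is the large key. The arm leans to +x (away from the robot), with its tip at top crop (543,163) and side crop (350,75).

```bash
python3 - <<'E'
from h import *
t=cams.capture("top");s=cams.capture("side")
T=lambda u,v:ray(t,(240+u/5,150+v/5)); S=lambda u,v:ray(s,(230+u/4,140+v/4))
for n,a,b in(("handle",(62,225),(302,397)),("screwtop",(657,229),(422,52)),("armtip",(545,160),(352,72)),("stand c",(78,174),(222,468))):
    p,e=tri(T(*a),S(*b)); print(n,p.round(4),e)
# orientations
for n,a,b,z in(("handle",(68,180),(55,270),.107),("stand",(36,60),(36,288),.04),("hub left",(613,200),(613,280),.079),("hub bottom",(613,280),(685,278),.079)):
    A,B=onz(T(*a),z),onz(T(*b),z); d=A-B; print(n,A.round(4),B.round(4),np.degrees(np.arctan2(d[1],d[0])).round(1),np.linalg.norm(d).round(4))
print("hubc",onz(T(649,239),.079).round(4),"foot c",onz(T(634,262),.012).round(4))
st=readout.read_state();print(st["position"])
E
```

```text
handle [0.5258 0.1471 0.0924] [np.float64(0.9), np.float64(0.9)]
screwtop [ 0.5178 -0.1935  0.1074] [np.float64(0.1), np.float64(0.1)]
armtip [ 0.5535 -0.1289  0.1247] [np.float64(1.5), np.float64(1.5)]
stand c [0.5693 0.1456 0.0358] [np.float64(0.4), np.float64(0.4)]
handle [0.55   0.1422 0.107 ] [0.4981 0.1488 0.107 ] -7.2 0.0524
stand [0.6392 0.1715 0.04  ] [0.4986 0.1692 0.04  ] 1.0 0.1407
hub left [ 0.5408 -0.1727  0.079 ] [ 0.4933 -0.171   0.079 ] -2.0 0.0475
hub bottom [ 0.4933 -0.171   0.079 ] [ 0.494  -0.2131  0.079 ] 91.0 0.0421
hubc [ 0.5173 -0.193   0.079 ] foot c [ 0.5151 -0.1933  0.012 ]
[0.26312319 0.56667846 0.22221534]
```

Sizes agree: the handle is about 52–56 mm long and the screw mouth is at z 0.107. The arm leans about 0.5 rad to +x with its pivot at x≈0.517. I'll squeeze it upright between pads closing along x, centred on the pivot, after a hover to check with the wrist camera.

```bash
python3 -m inch '[[27.4,-69.4,0,-65,8.7],[27.4,-69.4,0,-65,8.7],[27.4,-69.4,0,-65,8.7],[27.4,-69.4,0,-65,8.7],[27.4,-69.4,0,-65,8.7],[27.4,-69.4,0,-65,8.7],[27.4,-69.4,0,-65,8.7],[27.4,-69.4,0,-65,8.7],[27.4,-69.4,0,-65,8.7],[27.4,-69.4,0,-65,8.7]]'
```

```text
time_s: 1.13
position: [0.4167, 0.1775, 0.2228]
tcp_rot: [[0.003, 1.0, 0.001], [1.0, -0.003, 0.0], [0.0, 0.001, -1.0]]
force: [0.2, -0.1, 0.2]
opening: 1.001
grasp_force: 0.0
```

```bash
python3 -m inch '[[12,-30.5,0,0,8.7],[12,-30.5,0,0,8.7],[12,-30.5,0,0,8.7],[12,-30.5,0,0,8.7],[12,-30.5,0,0,8.7],[12,-30.5,0,0,8.7],[12,-30.5,0,0,8.7],[12,-30.5,0,0,8.7],[12,-30.5,0,0,8.7],[12,-30.5,0,0,8.7]]' | head -2
python3 - <<'E'
from h import *
import pickle
st=readout.read_state(); c=cams.capture("wrist"); pickle.dump((st,c),open("w1.pkl","wb"))
cv2.imwrite("pics/w1.png",c["image"])
for n,p in(("screw",(.5175,-.1935,.107)),("grip",(.544,-.127,.108)),("tip",(.5535,-.127,.125))): print(n,proj(c,p,st).round(0))
E
```

```text
time_s: 1.97
position: [0.5368, -0.1278, 0.2223]
screw [299. 258.]
grip [326. 194.]
tip [337. 198.]
```

View pics/w1.png

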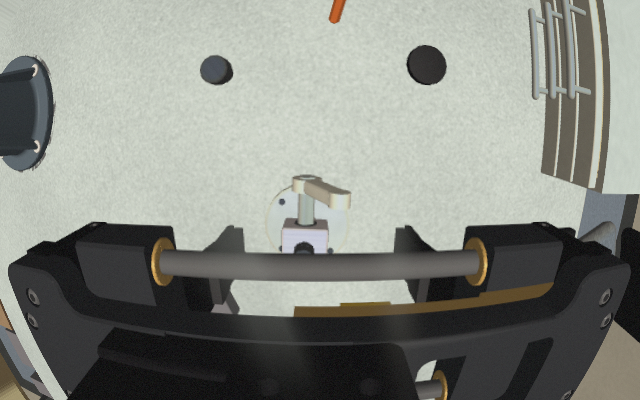

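The wrist view shows the arm from its pivot (302,184) to its end (346,195), the hub top's edge from (283,222) to (328,220), and the screw at about (303,250). I'll check the hub's x from these.

```bash
python3 - <<'E'
from h import *
import pickle
st,c=pickle.load(open("w1.pkl","rb"))
for uv,z in(((283,221),.079),((328,219),.079),((302,247),.107),((299,188),.069),((314,188),.069),((350,194),.118),((335,181),.13),((303,178),.06)): print(uv,onz(ray(c,uv,st),z).round(4))
g=c["image"][160:260,250:390]; cv2.imwrite("pics/w1c.png",cv2.resize(g,None,fx=5,fy=5,interpolation=cv2.INTER_CUBIC))
E
```

```text
(283, 221) [ 0.4997 -0.1638  0.079 ]
(328, 219) [ 0.5469 -0.1616  0.079 ]
(302, 247) [ 0.5208 -0.181   0.107 ]
(299, 188) [ 0.5166 -0.1307  0.069 ]
(314, 188) [ 0.5323 -0.1307  0.069 ]
(350, 194) [ 0.5651 -0.1248  0.118 ]
(335, 181) [ 0.551  -0.1105  0.13  ]
(303, 178) [ 0.5204 -0.1218  0.06  ]
```

View pics/w1c.png

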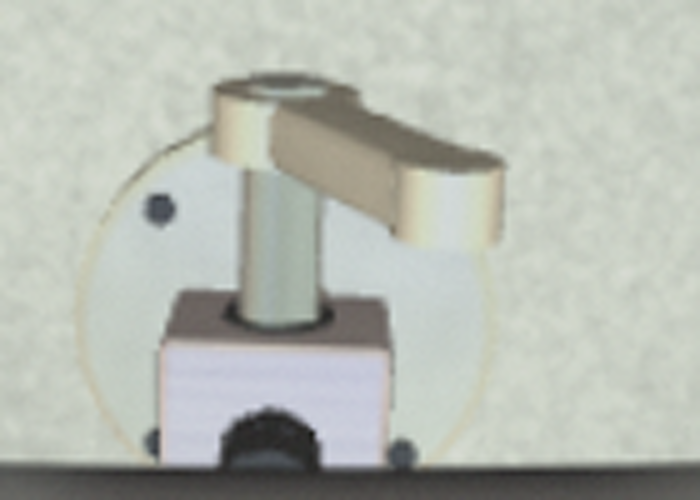

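```bash
python3 - <<'E'
from h import *
import pickle
st,c=pickle.load(open("w1.pkl","rb"))
f=lambda u,v:(250+u/5,160+v/5)
for n,uv,z in(("hubL",(165,341),.079),("hubR",(389,346),.079),("shL",(243,290),.06),("shR",(324,290),.06),("shL2",(243,180),.06),("shR2",(322,200),.06),("endL",(400,200),.12),("endR",(503,200),.12),("end near edge",(450,245),.12),("screwL",(220,445),.107),("screwR",(322,445),.107)): print(n,onz(ray(c,f(*uv),st),z).round(4))
E
```

```text
hubL [ 0.4994 -0.1719  0.079 ]
hubR [ 0.5467 -0.1729  0.079 ]
shL [ 0.5149 -0.1668  0.06  ]
shR [ 0.5328 -0.1668  0.06  ]
shL2 [ 0.5154 -0.1417  0.06  ]
shR2 [ 0.5325 -0.1462  0.06  ]
endL [ 0.5472 -0.1298  0.12  ]
endR [ 0.5656 -0.1298  0.12  ]
end near edge [ 0.5563 -0.1382  0.12  ]
screwL [ 0.5129 -0.1832  0.107 ]
screwR [ 0.5329 -0.1832  0.107 ]
```

```bash
python3 -m inch '[[0.4,0,-4,0,8.7],[0.4,0,-8,0,8.7],[0.4,0,-11,0,8.7],[0.4,0,-12.7,0,8.7],[0.4,0,-12.7,0,8.7],[0.4,0,-12.7,0,8.7]]'
python3 - <<'E'
from h import *
import pickle
st=readout.read_state(); c=cams.capture("wrist"); pickle.dump((st,c),open("w2.pkl","wb"))
cv2.imwrite("pics/w2.png",cv2.resize(c["image"][100:300,200:440],None,fx=3,fy=3,interpolation=cv2.INTER_CUBIC))
E
```

```text
time_s: 2.52
position: [0.5392, -0.1238, 0.0951]
tcp_rot: [[-0.003, 1.0, -0.003], [1.0, 0.003, 0.001], [0.001, -0.003, -1.0]]
force: [0.4, -0.2, 0.5]
opening: 1.0
grasp_force: 0.0
```

View pics/w2.png

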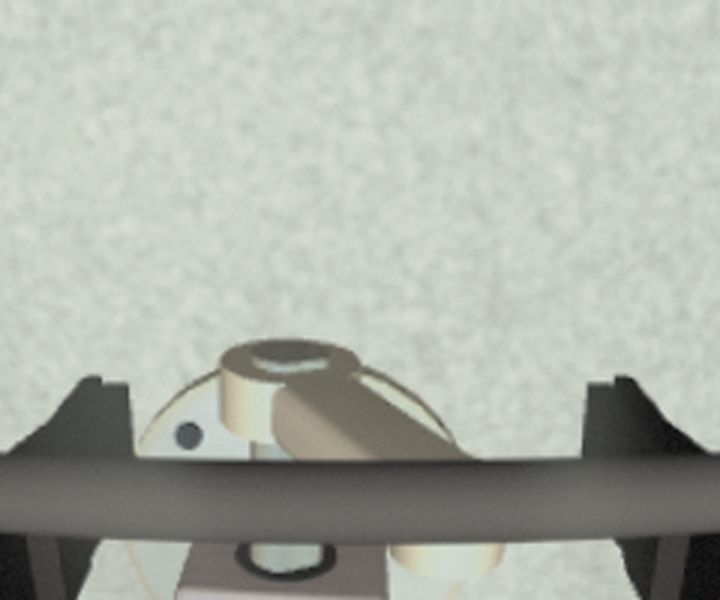

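```bash
python3 - <<'E'
from h import *
import pickle
st,c=pickle.load(open("w2.pkl","rb")); print(st["position"],st["qvel"].round(2) if hasattr(st["qvel"],"round") else st["qvel"])
for n,uv,z in(("bossL",(220,375),.06),("bossR",(360,375),.06),("hubL",(180,598),.079),("hubR",(386,600),.079),("shL",(250,560),.06),("shR",(322,560),.06),("screwhole",(189,435),.012)): print(n,onz(ray(c,(200+uv[0]/3,100+uv[1]/3),st),z).round(4))
E
```

```text
[ 0.5391685  -0.12384445  0.09509968] [-0.32 -2.37 -2.23 -0.11 -0.17 -0.06]
bossL [ 0.5085 -0.1254  0.06  ]
bossR [ 0.5404 -0.1251  0.06  ]
hubL [ 0.4993 -0.1737  0.079 ]
hubR [ 0.5466 -0.173   0.079 ]
shL [ 0.5135 -0.1742  0.06  ]
shR [ 0.5314 -0.1738  0.06  ]
screwhole [ 0.4909 -0.1615  0.012 ]
```

```bash
python3 -m inch '[[-0.6,0,0,0,8.7],[-1.2,0,0,0,8.7],[-1.9,0,0,0,8],[-1.9,0,0,0,7],[-1.9,0,0,0,6],[-1.9,0,0,0,5]]'
```

```text
time_s: 3.07
position: [0.5248, -0.1266, 0.0974]
tcp_rot: [[-0.0, 1.0, 0.009], [1.0, 0.0, -0.002], [-0.002, 0.009, -1.0]]
force: [5.4, 1.5, 4.3]
opening: 0.785
grasp_force: 2.8
```

```bash
python3 -m inch '[[0,0,0,0,4],[0,0,0,0,3],[0,0,0,0,2.5],[0,0,0,0,2],[0,0,0,0,1.8],[0,0,0,0,1.8],[0,0,0,0,1.8],[0,0,0,0,1.8]]'; python3 -c "
from rig import readout as r;s=r.read_state();print(s['moment'])"
```

```text
time_s: 3.73
position: [0.5216, -0.1257, 0.0956]
tcp_rot: [[-0.001, 1.0, 0.001], [1.0, 0.001, 0.0], [0.0, 0.001, -1.0]]
force: [5.0, 1.3, 3.0]
opening: 0.233
grasp_force: 25.7
[ 0.18059603 -1.36528339 -0.04149655]
```

```bash
for i in 1; do python3 -m inch '[[0.1,0,0,0,1.8],[0.1,0,0,0,1.8],[0.1,0,0,0,1.8]]'; python3 -m inch '[[0.1,0,0,0,1.8],[0.1,0,0,0,1.8],[0.1,0,0,0,1.8]]'; done; python3 - <<'E'
from h import *
import pickle
st=readout.read_state(); print(st["moment"]);c=cams.capture("side"); pickle.dump(c,open("s1.pkl","wb"));
cv2.imwrite("pics/s1.png",c["image"])
E
```

```text
time_s: 3.98
position: [0.5222, -0.1257, 0.0956]
tcp_rot: [[-0.001, 1.0, -0.0], [1.0, 0.001, 0.0], [0.0, -0.0, -1.0]]
force: [3.0, 0.7, 3.7]
opening: 0.229
grasp_force: 29.6
time_s: 4.23
position: [0.5224, -0.1256, 0.0956]
tcp_rot: [[-0.002, 1.0, -0.002], [1.0, 0.002, 0.0], [0.0, -0.002, -1.0]]
force: [-0.1, -1.2, 5.0]
opening: 0.229
grasp_force: 29.6
[-0.19571482 -0.11525809 -0.14214238]
```

The jaws are flush on the 20 mm bar (opening 19.9 mm) with near-zero side force, so the arm should be upright at x≈0.5224. I'll release, lift and check.

```bash
python3 -m inch '[[0,0,0,0,3],[0,0,0,0,4],[0,0,0,0,5],[0,0,0,0,5],[0,0,3,0,5],[0,0,7,0,5],[0,0,10,0,6],[0,0,13,0,8],[0,0,13,0,8.7],[0,0,13,0,8.7]]'
python3 - <<'E'
from h import *
import pickle
st=readout.read_state(); c=cams.capture("wrist"); pickle.dump((st,c),open("w3.pkl","wb"))
g=c["image"][150:270,250:390]
s=cams.capture("side")["image"][150:200,300:370]
v=np.hstack([cv2.resize(g,(500,428),interpolation=cv2.INTER_CUBIC),cv2.resize(s,(300,214),interpolation=cv2.INTER_CUBIC).repeat(2,0)])
cv2.imwrite("pics/w3.png",v); print(st["position"])
E
```

```text
time_s: 5.12
position: [0.5238, -0.126, 0.2271]
tcp_rot: [[-0.002, 1.0, 0.003], [1.0, 0.002, -0.002], [-0.002, 0.003, -1.0]]
force: [-0.2, 0.4, -0.8]
opening: 0.795
grasp_force: 0.0
[ 0.52381049 -0.12599412  0.2270641 ]
```

View pics/w3.png

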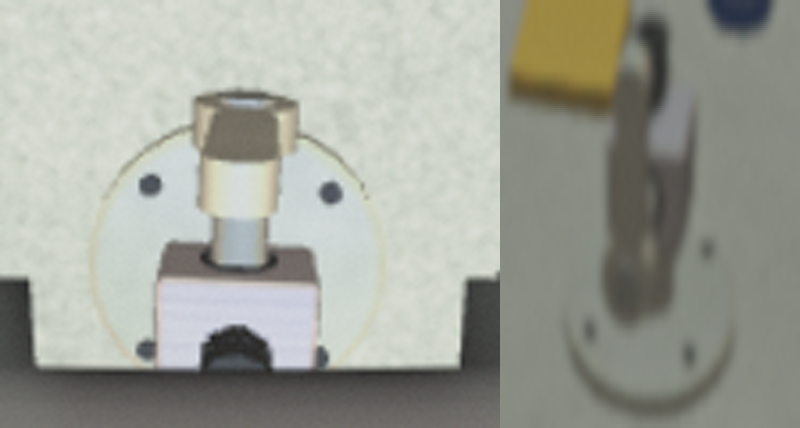

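The arm now stands upright in both views: end at wrist column 240, boss 246, shaft 241, hub 238, screw 236. I'll put numbers on it, then head for the key.

```bash
python3 - <<'E'
from h import *
import pickle
st,c=pickle.load(open("w3.pkl","rb"))
k=140/500;f=lambda u,v:(250+u*k,150+v*k)
for n,uv,z in(("armL",(201,190),.125),("armR",(279,190),.125),("bossL",(194,115),.06),("bossR",(299,115),.06),("shL",(214,240),.065),("shR",(268,240),.065),("hubL",(157,280),.079),("hubR",(319,280),.079),("scrL",(202,355),.105),("scrR",(271,355),.105),("hubfront",(238,277),.079)): print(n,onz(ray(c,f(*uv),st),z).round(4))
E
```

```text
armL [ 0.5135 -0.1311  0.125 ]
armR [ 0.5329 -0.1311  0.125 ]
bossL [ 0.509 -0.126  0.06 ]
bossR [ 0.541  -0.1259  0.06  ]
shL [ 0.5151 -0.1644  0.065 ]
shR [ 0.5318 -0.1644  0.065 ]
hubL [ 0.4983 -0.1724  0.079 ]
hubR [ 0.5469 -0.1723  0.079 ]
scrL [ 0.5125 -0.1852  0.105 ]
scrR [ 0.5319 -0.1852  0.105 ]
hubfront [ 0.5226 -0.1714  0.079 ]
```

```bash
python3 -m inch '[[0.3,27,0,71,8.7],[0.3,27,0,71,8.7],[0.3,27,0,71,8.7],[0.3,27,0,71,8.7],[0.3,27,0,71,8.7],[0.3,27,0,71,8.7],[0.3,27,0,71,8.7],[0.3,27,0,71,8.7],[0.3,27,0,71,8.7],[0.3,27,0,71,8.7]]' | head -2
python3 -m inch '[[0,0,0,6,8.7],[0,0,0,12,8.7],[0,0,0,12,8.7],[0,0,0,12,8.7],[0,0,0,12,8.7]]'
python3 - <<'E'
from h import *
import pickle
st=readout.read_state(); c=cams.capture("wrist"); pickle.dump((st,c),open("w4.pkl","wb"))
cv2.imwrite("pics/w4.png",cv2.resize(c["image"][120:270,220:420],None,fx=4,fy=4,interpolation=cv2.INTER_CUBIC))
E
```

```text
time_s: 6.05
position: [0.5245, 0.1451, 0.2231]
time_s: 6.47
position: [0.5255, 0.1442, 0.2243]
tcp_rot: [[-0.992, 0.123, -0.003], [0.123, 0.992, -0.0], [0.003, -0.0, -1.0]]
force: [1.1, 0.1, 0.2]
opening: 1.0
grasp_force: 0.0
```

View pics/w4.png

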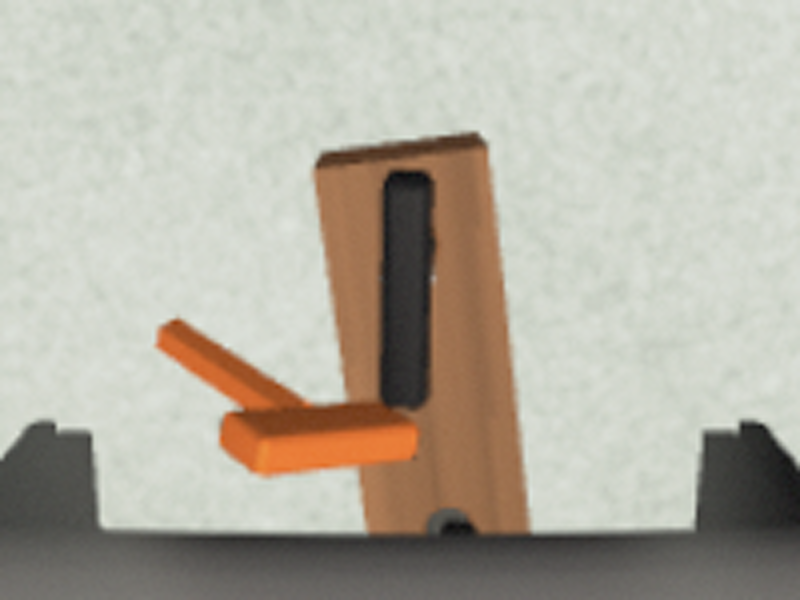

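The black large handle spans (407,172)–(407,406) in the crop, centre full-frame (321.8,192.3), almost in line with the jaws' normal. The orange look-alike sits nearby at (320,440), so I need its position before descending.

```bash
python3 - <<'E'
from h import *
import pickle
st,c=pickle.load(open("w4.pkl","rb")); t=cams.capture("top");s=cams.capture("side")
W=lambda u,v:ray(c,(220+u/4,120+v/4),st);T=lambda u,v:ray(t,(240+u/5,150+v/5)); S=lambda u,v:ray(s,(230+u/4,140+v/4))
print("or handle TS",tri(T(208,180),S(287,305)),"TSW",tri(T(208,180),S(287,305),W(320,435)))
print("or ends",tri(T(172,160),W(400,435)),tri(T(250,197),W(240,440)))
print("or tip on W z=0..",onz(W(168,335),0.0),onz(W(168,335),.05), "top",onz(T(220,215),0))
print("handle TSW",tri(T(62,225),S(302,397),W(407,289)),tri(T(62,225),W(407,289)),tri(S(302,397),W(407,289)))
A,B=onz(W(408,175),.108),onz(W(405,404),.108);d=A-B;print("handle W",A,B,(A+B)/2,np.degrees(np.arctan2(d[1],d[0])))
print("shank?",np.degrees(np.arctan2(st["tcp_rot"][1][1],st["tcp_rot"][0][1])))
E
```

```text
or handle TS (array([0.55270486, 0.06376531, 0.08509078]), [np.float64(1.1), np.float64(1.1)]) TSW (array([0.55259745, 0.09027357, 0.10006171]), [np.float64(27.3), np.float64(8.0), np.float64(31.9)])
or ends (array([ 0.62141179,  0.11626612, -0.09906921]), [np.float64(21.5), np.float64(21.5)]) (array([ 0.59339634,  0.05976693, -0.05569947]), [np.float64(25.1), np.float64(25.1)])
or tip on W z=0.. [0.55642567 0.06503693 0.        ] [0.54356266 0.07640459 0.05      ] top [0.54959148 0.06178282 0.        ]
handle TSW (array([0.52659577, 0.14695261, 0.09248575]), [np.float64(0.3), np.float64(1.7), np.float64(1.6)]) (array([0.52624912, 0.14666058, 0.09803647]), [np.float64(0.6), np.float64(0.6)]) (array([0.52661903, 0.14668683, 0.09219202]), [np.float64(1.6), np.float64(1.6)])
handle W [0.49799764 0.15048689 0.108     ] [0.55234023 0.14323456 0.108     ] [0.52516894 0.14686072 0.108     ] 172.39846696771284
shank? 82.95556900818598
```

```bash
python3 - <<'E'
from h import *
def m(i):
    h=cv2.cvtColor(i,cv2.COLOR_BGR2HSV); k=cv2.inRange(h,(4,150,80),(14,255,255)); n,l,s,ce=cv2.connectedComponentsWithStats(k); return [(s[j].tolist(),ce[j].round(1).tolist()) for j in range(1,n) if s[j][4]>8]
for n in("top","side"):
    c=cams.capture(n)["image"]; print(n,m(cv2.imread(f"pics/{n}0.png")),m(c)); cv2.imwrite(f"pics/{n}5.png",c)
t=cv2.imread("pics/top5.png")[140:230,230:330];s=cv2.imread("pics/side5.png")[190:300,230:380]
cv2.imwrite("pics/now.png",np.hstack([cv2.resize(t,(400,360),interpolation=3),cv2.resize(s,(400,293),interpolation=3) if 0 else cv2.copyMakeBorder(cv2.resize(s,(400,293),interpolation=3),0,67,0,0,0)]))
E
```

```text
top [([273, 183, 17, 9, 31], [282.5, 187.7])] []
side [([294, 208, 15, 13, 49], [301.2, 213.7])] [([281, 226, 12, 23, 90], [286.5, 237.2])]
```

View pics/now.png

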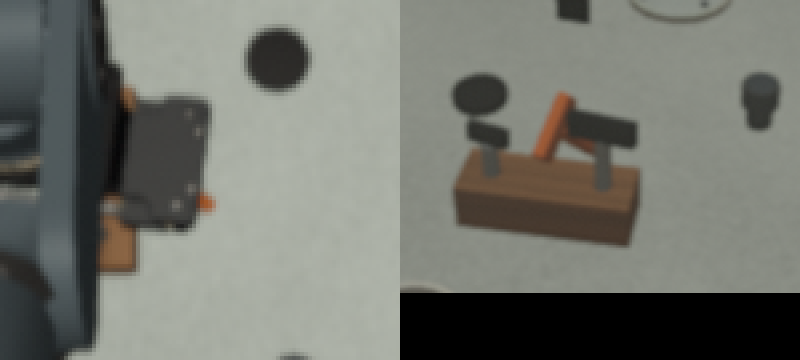

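```bash
python3 - <<'E'
from h import *
import pickle
st,c=pickle.load(open("w4.pkl","rb")); st1,c1=pickle.load(open("w1.pkl","rb")); s=cams.capture("side")
W=lambda u,v:ray(c,(220+u/4,120+v/4),st); S=lambda u,v:ray(s,(230+(u-400)/2.667,190+v/2.667))
print("ends",tri(W(240,440),S(567,97)),tri(W(410,435),S(545,155)),"mid",tri(W(325,438),S(556,127)))
for x in ((.553,.064,0),(.553,.064,.09)): print(proj(c1,x,st1))
E
```

```text
ends (array([0.56496943, 0.09792164, 0.08190074]), [np.float64(1.1), np.float64(1.1)]) (array([0.57514256, 0.141912  , 0.05818564]), [np.float64(3.4), np.float64(3.4)]) mid (array([0.57067681, 0.11895   , 0.06788625]), [np.float64(2.4), np.float64(2.4)])
[331.31118948  22.775286  ]
[334.91716467  -3.49389649]
```

The orange look-alike was balanced on its tip and has toppled by itself against the stand; I never came within 10 cm of it. Its handle is now at x≥0.557, about 20 mm clear of my finger path at x 0.515–0.535. The large key is at (0.525,0.147), handle centre z≈0.095. I'll descend with a narrowed opening.

```bash
python3 -c "
from rig import readout as r;s=r.read_state();print(s['position'])"; python3 -m inch '[[0,0.2,-4,0,5],[0,0.2,-8,0,5],[0,0.2,-10,0,5],[0,0.2,-11,0,5],[0,0.2,-11,0,5],[0,0.2,-11,0,5]]'; python3 - <<'E'
from h import *
import pickle
st=readout.read_state(); c=cams.capture("wrist"); pickle.dump((st,c),open("w5.pkl","wb"))
print(st["position"]); i=c["image"]
h=cv2.cvtColor(i,cv2.COLOR_BGR2GRAY); print(proj(c,(.525,.147,.106),st))
k=(h<75).astype(np.uint8); n,l,s,ce=cv2.connectedComponentsWithStats(k)
print([(s[j].tolist(),ce[j].round(1).tolist()) for j in range(1,n) if 200<s[j][4]])
cv2.imwrite("pics/w5.png",cv2.resize(i[80:280,200:440],None,fx=3,fy=3))
E
```

```text
[0.52620834 0.14425477 0.22553258]
time_s: 7.27
position: [0.5268, 0.1463, 0.1159]
tcp_rot: [[-0.993, 0.12, 0.001], [0.12, 0.993, 0.0], [-0.001, 0.0, -1.0]]
force: [-0.6, -0.1, 0.9]
opening: 0.634
grasp_force: 0.0
[0.52684806 0.1463181  0.11590559]
[319.30756823 233.51109431]
[([137, 85, 31, 38, 508], [154.7, 103.9]), ([288, 165, 60, 14, 364], [317.6, 171.6]), ([5, 167, 635, 233, 82326], [319.3, 318.3])]
```

View pics/w5.png

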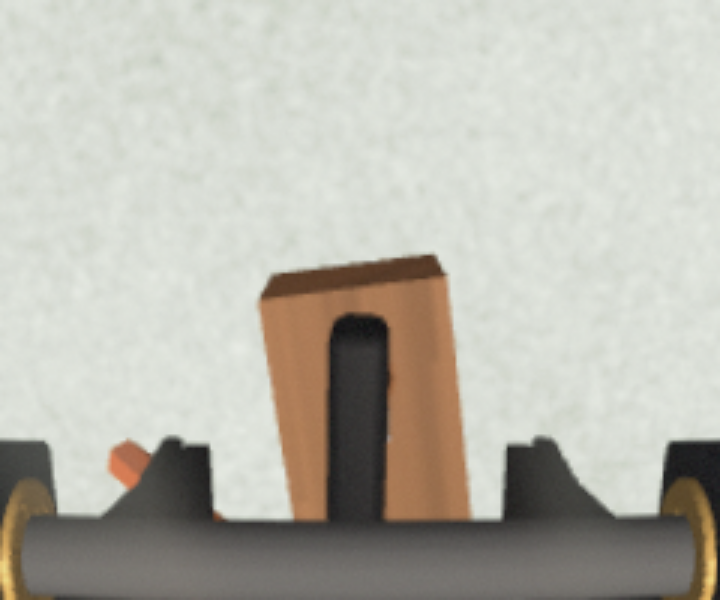

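The handle is centred between the fingers: handle mid at column 358, finger mid at 358. That was my eleventh picture, one over the limit, so I'll continue on numbers alone. Next is to descend and grip.

```bash
python3 -m inch '[[-0.15,0,-2,0,5],[-0.15,0,-4,0,5],[-0.15,0,-4,0,4],[-0.15,0,-4,0,3],[-0.15,0,-4,0,2],[-0.15,0,-4,0,1],[-0.15,0,-4,0,0.8],[-0.15,0,-4,0,0.8],[-0.15,0,-4,0,0.8],[-0.15,0,-4,0,0.8]]'
```

```text
time_s: 8.15
position: [0.5252, 0.1467, 0.0762]
tcp_rot: [[-0.993, 0.121, 0.001], [0.121, 0.993, 0.001], [-0.001, 0.001, -1.0]]
force: [-0.9, 1.9, 3.9]
opening: 0.14
grasp_force: 30.0
```

```bash
python3 -m inch '[[0,0,1,0,0.8],[0,0,3,0,0.8],[0,0,6,0,0.8],[0,0,10,0,0.8],[0,0,14,0,0.8],[0,0,16.4,0,0.8],[0,0,16.4,0,0.8]]' | grep -E "pos|force|open"; python3 -m inch '[[-5,-34,0,0,0.8],[-5,-34,0,0,0.8],[-5,-34,0,0,0.8],[-5,-34,0,0,0.8],[-5,-34,0,0,0.8],[-5,-34,0,0,0.8],[-5,-34,0,0,0.8],[-5,-34,0,0,0.8],[-5,-34,0,0,0.8],[-5,-34,0,0,0.8]]'; python3 -m inch '[[0,0,0,0,0.8],[0,0,0,0,0.8],[0,0,0,0,0.8]]' | grep pos
cat > det.py <<'E'
from h import *
st=readout.read_state(); c=cams.capture("wrist"); i=c["image"]; g=cv2.cvtColor(i,cv2.COLOR_BGR2GRAY)
print(st["position"].round(4),np.degrees(np.arctan2(st["tcp_rot"][1][1],st["tcp_rot"][0][1])).round(2), "pred",proj(c,(.5225,-.1935,.107),st).round(1))
n,l,s,ce=cv2.connectedComponentsWithStats((g<85).astype(np.uint8))
for j in range(1,n):
    if 100<s[j][4]<6000: print(s[j].tolist(),ce[j].round(1).tolist(),onz(ray(c,ce[j],st),.107).round(4))
cv2.imwrite("pics/d_%d.png"%int(st["time_s"]*100),i)
E
python3 det.py
```

```text
position: [0.5281, 0.1465, 0.246]
force: [0.8, -1.4, -1.2]
opening: 0.135
grasp_force: 29.9
time_s: 9.57
position: [0.4737, -0.1969, 0.2387]
tcp_rot: [[-0.992, 0.125, -0.002], [0.125, 0.992, -0.0], [0.002, -0.0, -1.0]]
force: [-0.5, 0.9, -0.5]
opening: 0.14
grasp_force: 30.0
position: [0.4744, -0.1919, 0.2391]
[ 0.4744 -0.1919  0.2391] 83.2 pred [322.6 235.4]
[0, 0, 58, 104, 1545] [13.6, 40.5] [ 0.1991 -0.5998  0.107 ]
[0, 0, 113, 129, 2241] [85.8, 62.0] [ 0.289  -0.4417  0.107 ]
[199, 70, 34, 72, 329] [216.1, 102.6] [ 0.3757 -0.2806  0.107 ]
[448, 105, 23, 25, 242] [456.9, 116.6] [ 0.415  -0.0447  0.107 ]
[0, 107, 13, 18, 154] [5.4, 115.1] [ 0.3049 -0.6313  0.107 ]
[523, 168, 37, 50, 757] [532.5, 189.8] [0.5023 0.0563 0.107 ]
[161, 187, 19, 29, 109] [173.8, 197.4] [ 0.464  -0.3456  0.107 ]
[120, 197, 40, 42, 937] [139.6, 215.7] [ 0.4795 -0.3966  0.107 ]
[0, 285, 21, 62, 641] [6.4, 319.9] [ 0.6675 -0.8722  0.107 ]
```

```bash
python3 -m inch '[[4,0,0,0,0.8],[8,0,0,0,0.8],[9.3,0,0,0,0.8],[9.3,0,0,0,0.8],[9.3,0,0,0,0.8],[9.3,0,0,0,0.8],[9.3,0,0,0,0.8]]' | grep pos; python3 det.py; python3 - <<'E'
import cv2,glob,os
f=max(glob.glob("pics/d_*.png"),key=os.path.getmtime); g=cv2.cvtColor(cv2.imread(f),cv2.COLOR_BGR2GRAY)
print(g[150:250:5,285:365:4])
E
```

```text
position: [0.5663, -0.1929, 0.2394]
[ 0.5663 -0.1929  0.2394] 83.11 pred [312.6 145.3]
[0, 0, 111, 82, 1751] [65.8, 40.3] [ 0.3393 -0.4778  0.107 ]
[194, 6, 31, 70, 345] [209.7, 49.3] [ 0.4123 -0.2819  0.107 ]
[0, 11, 12, 49, 497] [5.0, 35.8] [ 0.2706 -0.6282  0.107 ]
[442, 34, 27, 26, 280] [451.2, 49.5] [ 0.438 -0.044  0.107]
[524, 110, 17, 44, 645] [532.4, 130.5] [0.5254 0.0537 0.107 ]
[105, 125, 41, 42, 1071] [125.4, 145.3] [ 0.4903 -0.3966  0.107 ]
[156, 124, 13, 32, 105] [164.0, 138.0] [ 0.4919 -0.345   0.107 ]
[525, 160, 16, 45, 579] [532.1, 181.6] [0.5845 0.0539 0.107 ]
[560, 181, 15, 27, 272] [567.3, 193.6] [0.6064 0.1187 0.107 ]
[0, 285, 13, 38, 256] [3.9, 306.1] [ 0.7226 -0.8508  0.107 ]
[[208 166 210 217 219  88  56  69  79 142 220 218 200 219 219 217 218 217
  223 221]
 [219 219 180 217 220 220 179 177 215 219 221 217 208 220 219 220 218 219
  220 218]
 [220 221 187 219 220 221 220 219 223 220 220 218 214 179  90 222 218 222
  212 210]
 [218  90 119 210 206 216 209 195 179 194 221 222 221 221 220 219 222 212
  215 222]
 [222 218 223 223 223 223 220 220 217 220 221 220 219
[... 607 characters left out ...]
 220 225
  220 217]
 [221 222 217 219 219 220  18  25  26  28  23  18 222 219 221 220 225 218
  217 220]
 [218 220 216 223 221 216  23  30  28  30  30  18 218 217 220 218 217 219
  220 214]
 [216 219 215 219 221 211  40  46  47  48  48  38 217 223 216 218 218 222
  215 217]
 [224 221 211 182 218 211  37  52  54  52  56  42 219 221 173 200 216 222
  219 217]
 [220 215  21  25  30  29  33  52  53  54  54  41  25  29  21  21 218 216
   34  34]
 [215 220  18  17  21  27  36  54  51  49  51  32  27  23  22  23 217 217
   29  33]
 [217 115  16  23  29  29  35  48  50  49  49  36  28  28  26  21 156 213
   44  34]
 [ 77  25  20  19  32  33  34  49  51  50  53  37  34  28  28  17  21  70
   92  34]]
```

```bash
python3 - <<'E'
import cv2,glob,os
f=max(glob.glob("pics/d_*.png"),key=os.path.getmtime); g=cv2.cvtColor(cv2.imread(f),cv2.COLOR_BGR2GRAY)
for r in range(118,162,1): print(r,"".join("#" if v<45 else "+" if v<90 else "-" if v<150 else "o" if v<190 else " " for v in g[r,285:350]))
E
```

```text
118 oo                     o  ooooooooooo         o                  
119          ooooooooooooo                                           
120       o                                                          
121       o                                                          
122      o                                                           
123      o                                                           
124      o                                                           
125      o                                                           
126                                                                  
127       o                                                          
128       o                                         o                
129       o                                         o                
130       o                                        oo       oo ooo  o
131       o                                        o-ooooooo---------
132       o                  ooo                   o------ooooooooooo
133       o                -+++++++-              
[... 1274 characters left out ...]
     
152                    o---++++++++---o              o               
153         o            ------------o               o               
154         o            o---++-----o                o               
155         o               oooooo                   o               
156         o                                        o               
157         o                                        o               
158         o                                              oo        
159         o                                            o--+-o      
160         o                                           o------o     
161         o                                           o---+--o
```

```bash
python3 - <<'E'
from h import *
st=readout.read_state(); c=cams.capture("wrist"); g=cv2.cvtColor(c["image"],cv2.COLOR_BGR2GRAY)
m=np.zeros_like(g); m[128:160,296:330]=(g[128:160,296:330]<165); ys,xs=np.nonzero(m)
# outer lower half arc -> circle fit
b=[(x,ys[xs==x].max()+.5) for x in range(301,325)]; b=np.array(b,float)
l=[(xs[ys==y].min()-.5,y) for y in range(142,152)]+[(xs[ys==y].max()+.5,y) for y in range(142,152)]
p=np.vstack([b[3:-3],np.array(l,float)]); A=np.c_[2*p,np.ones(len(p))]; s=np.linalg.lstsq(A,(p**2).sum(1),rcond=None)[0]
r=np.sqrt(s[2]+s[0]**2+s[1]**2); print(s[:2],r, onz(ray(c,s[:2],st),.107).round(4),st["position"].round(4))
# held handle: dark columns
for y in(206,210,214): print(y,"".join("#" if v<35 else "+" if v<70 else " " for v in g[y,285:360]))
# hub top corners (light) check
E
```

```text
Traceback (most recent call last):
ValueError: zero-size array to reduction operation maximum which has no identity
```

```bash
python3 - <<'E'
from h import *
st=readout.read_state(); c=cams.capture("wrist"); g=cv2.cvtColor(c["image"],cv2.COLOR_BGR2GRAY)
m=np.zeros_like(g); m[128:160,298:330]=(g[128:160,298:330]<160); ys,xs=np.nonzero(m)
print(xs.min(),xs.max(),ys.min(),ys.max())
rad=309.7*.0105/.293*1.0
for cy in (ys.max()+.5-rad-.3,):
    cx=np.mean([(xs[ys==y].min()+xs[ys==y].max())/2 for y in range(140,151)])
    print(cx,cy,rad,onz(ray(c,(cx,cy),st),.107).round(4),st["position"].round(4))
for y in(206,210,214,225): print(y,"".join("#" if v<35 else "+" if v<70 else " " for v in g[y,285:360]))
E
```

```text
301 323 132 154
312.5 143.10153583617745 11.098464163822527 [ 0.5209 -0.1939  0.107 ] [ 0.5667 -0.1934  0.2397]
206                          ++###############++                               
210                         ######################                             
214                        +######################                             
225                       +#+++++++++++++++++++++++
```

Screw mouth is at (0.521,−0.194), and the same camera gave the key's grasp point, so biases cancel. I'll go above it and then feel down.

```bash
python3 -m inch '[[-2.5,0,0,0,0.8],[-4.57,-0.05,0,0,0.8],[-4.57,-0.05,-2,0,0.8],[-4.57,-0.05,-4.5,0,0.8],[-4.57,-0.05,-4.5,0,0.8],[-4.57,-0.05,-4.5,0,0.8],[-4.57,-0.05,-4.5,0,0.8],[-4.57,-0.05,-4.5,0,0.8]]'; python3 -m inch '[[0,0,0,0,0.8],[0,0,0,0,0.8]]'; python3 -c "
from rig import readout as r;s=r.read_state();print(s['moment'],s['force'])"
```

```text
time_s: 11.27
position: [0.523, -0.1948, 0.196]
tcp_rot: [[-0.993, 0.12, 0.002], [0.12, 0.993, -0.002], [-0.003, -0.001, -1.0]]
force: [-0.1, -0.1, -0.2]
opening: 0.139
grasp_force: 30.0
time_s: 11.43
position: [0.5227, -0.1945, 0.1956]
tcp_rot: [[-0.993, 0.12, 0.002], [0.12, 0.993, -0.001], [-0.002, -0.001, -1.0]]
force: [0.3, 0.3, -2.6]
opening: 0.138
grasp_force: 30.0
[ 0.06186697 -0.07446932  0.01703778] [ 0.2708172   0.30197982 -2.60442116]
```

```bash
python3 -m inch '[[-0.1,0,-0.5,0,0.8],[-0.1,0,-1,0,0.8],[-0.1,0,-1.5,0,0.8],[-0.1,0,-1.8,0,0.8],[-0.1,0,-1.8,0,0.8],[-0.1,0,-1.8,0,0.8]]'|grep -E "pos|force"; python3 -m inch '[[0,0,-0.2,0,0.8],[0,0,-0.4,0,0.8],[0,0,-0.6,0,0.8],[0,0,-0.6,0,0.8]]'|grep -E "pos|force"
```

```text
position: [0.5209, -0.1941, 0.176]
force: [-0.0, -1.0, -1.7]
grasp_force: 30.0
position: [0.5208, -0.1942, 0.1703]
force: [-1.0, -0.4, -2.4]
grasp_force: 30.0
```

```bash
python3 -m inch '[[0,0,-0.2,0,0.8],[0,0,-0.4,0,0.8],[0,0,-0.6,0,0.8],[0,0,-0.6,0,0.8]]'|grep -E "pos|force"; python3 -m inch '[[0,0,-0.2,0,0.8],[0,0,-0.4,0,0.8],[0,0,-0.4,0,0.8]]'|grep -E "pos|force"
```

```text
position: [0.5207, -0.1942, 0.164]
force: [-1.2, -0.5, -1.7]
grasp_force: 30.0
position: [0.5209, -0.1941, 0.1602]
force: [-0.5, 0.4, -1.1]
grasp_force: 30.0
```

```bash
python3 -m inch '[[0,0,-0.1,0,0.8],[0,0,-0.2,0,0.8],[0,0,-0.2,0,0.8]]'|grep -E "pos|force"; python3 -m inch '[[0,0,-0.1,0,0.8],[0,0,-0.2,0,0.8],[0,0,-0.2,0,0.8]]'|grep -E "pos|force"
```

```text
position: [0.5209, -0.1941, 0.1582]
force: [-0.7, -1.0, -0.8]
grasp_force: 30.0
position: [0.5209, -0.1942, 0.1563]
force: [-1.1, 0.2, -1.4]
grasp_force: 30.0
```

```bash
python3 -m inch '[[0,0,-0.1,0,0.8],[0,0,-0.2,0,0.8],[0,0,-0.2,0,0.8]]'|grep -E "pos|force"; python3 -m inch '[[0,0,-0.1,0,0.8],[0,0,-0.2,0,0.8],[0,0,-0.2,0,0.8]]'|grep -E "pos|force"
```

```text
position: [0.5209, -0.1942, 0.1543]
force: [-0.1, -0.2, -1.2]
grasp_force: 30.0
position: [0.5212, -0.1943, 0.1529]
force: [-0.9, -0.9, 1.6]
grasp_force: 30.0
```

The key touches at about 20 mm below the mouth, which is the socket floor, so the hexagons agree already. I'll back off 1 mm and turn clockwise while watching the z moment.

```bash
cat > m.py <<'E'
from rig import readout as r;import numpy as np
s=r.read_state();R=s["tcp_rot"];print("t",round(s["time_s"],2),"pos",s["position"].round(4),"F",s["force"].round(1),"M",s["moment"].round(3),"ang",np.degrees(np.arctan2(R[1][1],R[0][1])).round(2),"g",round(s["grasp_force"],1),round(s["opening"],3))
E
python3 -m inch '[[0,0,0.1,0,0.8],[0,0,0.1,0,0.8]]'>/dev/null; python3 m.py; python3 -m inch '[[0,0,0,-3,0.8],[0,0,0,-6,0.8],[0,0,0,-6,0.8]]'>/dev/null; python3 m.py;python3 -m inch '[[0,0,0,-3,0.8],[0,0,0,-6,0.8],[0,0,0,-6,0.8]]'>/dev/null; python3 m.py
```

```text
t 14.02 pos [ 0.521  -0.1942  0.1535] F [-0.7 -0.3 -1.2] M [-0.03   0.145  0.03 ] ang 83.09 g 30.0 0.139
t 14.27 pos [ 0.5209 -0.1941  0.1533] F [-0.3 -0.5 -0.9] M [-0.056  0.214  0.052] ang 77.04 g 30.0 0.141
t 14.52 pos [ 0.5209 -0.1942  0.1534] F [-0.9 -1.  -0.7] M [-0.136  0.247  0.026] ang 71.11 g 30.0 0.134
```

```bash
for i in 1 2; do python3 -m inch '[[0,0,0,-3,0.8],[0,0,0,-5,0.8],[0,0,0,-5,0.8]]'>/dev/null; python3 m.py; done
```

```text
t 14.77 pos [ 0.5209 -0.1943  0.1534] F [-0.3 -1.2 -1.1] M [-0.199  0.174  0.108] ang 66.2 g 30.0 0.139
t 15.02 pos [ 0.5208 -0.1941  0.1533] F [-1.8 -0.6 -2.2] M [-0.116  0.212  0.187] ang 61.23 g 30.0 0.137
```

Torque has picked up (0.19 N m), so the key drives the screw. I'll continue with the sink followed.

```bash
for i in 1 2 3; do python3 -m inch '[[0,0,-0.02,-4,0.8],[0,0,-0.05,-8,0.8],[0,0,-0.05,-10,0.8],[0,0,-0.05,-10,0.8]]'>/dev/null; python3 m.py; done
```

```text
t 15.35 pos [ 0.5208 -0.194   0.1528] F [-1.5 -0.9 -1.9] M [-0.109  0.297  0.189] ang 51.23 g 30.0 0.141
t 15.68 pos [ 0.5208 -0.194   0.1523] F [-1.4 -0.3 -1.7] M [-0.095  0.178  0.173] ang 41.22 g 30.0 0.139
t 16.02 pos [ 0.5208 -0.194   0.1518] F [-0.3 -0.1 -3. ] M [-0.065  0.217  0.137] ang 31.23 g 30.0 0.144
```

```bash
for i in 1 2; do python3 -m inch '[[0,0,-0.02,-4,0.8],[0,0,-0.05,-8,0.8],[0,0,-0.05,-8,0.8]]'>/dev/null; python3 m.py; for k in 1 2; do python3 -m inch '[[0,0,0,0,0.8]]'>/dev/null; python3 m.py; done; done
```

```text
t 16.27 pos [ 0.5208 -0.194   0.1514] F [-0.8  0.4 -2.8] M [-0.096  0.296  0.196] ang 23.19 g 30.0 0.136
t 16.35 pos [ 0.5208 -0.194   0.1514] F [-0.6  0.4 -3.2] M [-0.068  0.264  0.253] ang 23.3 g 30.0 0.141
t 16.43 pos [ 0.5209 -0.194   0.1514] F [-1.8 -0.3 -2.3] M [-0.069  0.265  0.169] ang 23.25 g 30.0 0.141
t 16.68 pos [ 0.5209 -0.1941  0.151 ] F [-1.3  0.1 -2.3] M [-0.029  0.32   0.179] ang 15.12 g 30.0 0.143
t 16.77 pos [ 0.5208 -0.194   0.1509] F [-0.8 -0.2 -3.2] M [-0.018  0.345  0.162] ang 15.26 g 30.0 0.138
t 16.85 pos [ 0.5209 -0.1941  0.151 ] F [-1.4  0.8 -3.1] M [0.036 0.286 0.199] ang 15.21 g 30.0 0.141
```

```bash
for i in 1 2 3; do python3 -m inch '[[0,0,-0.02,-3,0.8],[0,0,-0.03,-6,0.8],[0,0,-0.03,-6,0.8]]'>/dev/null; python3 m.py; for k in 1 2; do python3 -m inch '[[0,0,0,0,0.8]]'>/dev/null; python3 m.py; done; done
```

```text
t 17.1 pos [ 0.5209 -0.1941  0.1506] F [ 0.2 -0.3 -2.7] M [0.055 0.331 0.148] ang 9.13 g 30.0 0.14
t 17.18 pos [ 0.5209 -0.1941  0.1506] F [-2.6 -0.3 -2. ] M [0.04  0.31  0.194] ang 9.22 g 30.0 0.137
t 17.27 pos [ 0.5209 -0.1941  0.1507] F [-1.  -0.2 -3.6] M [0.01  0.328 0.222] ang 9.18 g 30.0 0.143
t 17.52 pos [ 0.5209 -0.1941  0.1504] F [-0.8  0.8 -2.5] M [0.019 0.317 0.256] ang 3.1 g 30.0 0.143
t 17.6 pos [ 0.5209 -0.1941  0.1504] F [-1.1  0.3 -3.4] M [0.097 0.315 0.183] ang 3.21 g 30.0 0.14
t 17.68 pos [ 0.5209 -0.1941  0.1504] F [-2.5 -0.2 -4. ] M [0.062 0.32  0.199] ang 3.18 g 30.0 0.144
t 17.93 pos [ 0.521  -0.1941  0.1502] F [-0.1  0.7 -2.1] M [0.092 0.359 0.219] ang -2.89 g 30.1 0.136
t 18.02 pos [ 0.521  -0.1941  0.1502] F [-1.4  0.3 -2.8] M [0.077 0.363 0.183] ang -2.79 g 30.1 0.14
t 18.1 pos [ 0.521  -0.1941  0.1502] F [-1.6  1.4 -1.5] M [0.13  0.384 0.236] ang -2.82 g 30.1 0.143
```

```bash
for i in 1 2 3; do python3 -m inch '[[0,0,-0.02,-3,0.8],[0,0,-0.03,-6,0.8],[0,0,-0.03,-6,0.8]]'>/dev/null; python3 m.py; for k in 1 2 3; do python3 -m inch '[[0,0,0,0,0.8]]'>/dev/null; python3 m.py|grep -o "M.*"; done; done
```

```text
t 18.35 pos [ 0.521  -0.1941  0.15  ] F [-1.6  1.1 -2. ] M [0.155 0.462 0.258] ang -8.9 g 30.1 0.141
M [0.188 0.435 0.231] ang -8.79 g 30.1 0.145
M [0.213 0.434 0.228] ang -8.82 g 30.1 0.141
M [0.203 0.399 0.229] ang -8.85 g 30.1 0.139
t 18.85 pos [ 0.5211 -0.1942  0.1498] F [-1.1  1.2  0.3] M [0.222 0.449 0.221] ang -14.92 g 30.1 0.142
M [0.265 0.48  0.244] ang -14.8 g 30.1 0.135
M [0.253 0.517 0.285] ang -14.83 g 30.1 0.143
M [0.229 0.535 0.264] ang -14.85 g 30.1 0.145
t 19.35 pos [ 0.5212 -0.1943  0.1496] F [-2.7  1.2  3. ] M [0.304 0.496 0.305] ang -20.92 g 30.2 0.14
M [0.327 0.544 0.335] ang -20.81 g 30.2 0.141
M [0.337 0.601 0.265] ang -20.83 g 30.2 0.14
M [0.263 0.623 0.33 ] ang -20.86 g 30.2 0.14
```

```bash
for i in 1 2; do python3 -m inch '[[0,0,0,-3,0.8],[0,0,0,-5,0.8],[0,0,0,-5,0.8]]'>/dev/null; python3 m.py; for k in 1 2 3 4; do python3 -m inch '[[0,0,0,0,0.8]]'>/dev/null; python3 m.py|grep -o "F.*"; done; done
```

```text
t 19.85 pos [ 0.5212 -0.1943  0.1494] F [-2.2  1.   2.7] M [0.264 0.526 0.316] ang -25.9 g 30.2 0.141
F [-1.6  1.5  4.5] M [0.297 0.602 0.28 ] ang -25.83 g 30.2 0.141
F [-1.2  1.6  3.4] M [0.334 0.533 0.335] ang -25.85 g 30.2 0.145
F [-1.9  1.3  3.9] M [0.266 0.548 0.344] ang -25.87 g 30.2 0.143
F [-2.1  0.9  3.6] M [0.276 0.543 0.263] ang -25.88 g 30.2 0.145
t 20.43 pos [ 0.5212 -0.1943  0.1493] F [-2.1  1.5  3.6] M [0.244 0.505 0.387] ang -30.92 g 30.3 0.138
F [-1.9  1.4  4. ] M [0.231 0.508 0.365] ang -30.84 g 30.3 0.141
F [-0.8  1.6  3.9] M [0.202 0.414 0.35 ] ang -30.86 g 30.3 0.138
F [-0.8  1.3  3.7] M [0.259 0.484 0.308] ang -30.88 g 30.3 0.142
F [-1.7  1.9  3.5] M [0.276 0.448 0.358] ang -30.89 g 30.3 0.145
```

```bash
python3 -m inch '[[0,0,0,-2,0.8],[0,0,0,-4,0.8],[0,0,0,-4,0.8]]'>/dev/null; python3 m.py; for k in 1 2 3 4; do python3 -m inch '[[0,0,0,0,0.8]]'>/dev/null; python3 m.py|grep -o "F.*"; done
```

```text
t 21.02 pos [ 0.5212 -0.1943  0.1492] F [-1.2  1.   2.7] M [0.252 0.412 0.385] ang -34.93 g 30.3 0.141
F [-0.3  2.2  3. ] M [0.219 0.391 0.386] ang -34.85 g 30.3 0.138
F [-1.1  1.5  3.2] M [0.19  0.376 0.38 ] ang -34.86 g 30.3 0.141
F [-2.1  0.2  3.1] M [0.248 0.338 0.373] ang -34.88 g 30.3 0.139
F [-1.6  1.1  2.2] M [0.185 0.322 0.343] ang -34.89 g 30.3 0.139
```

Torque is about 0.37 N m, firm but not forced. I'll release and retreat.

```bash
python3 -m inch '[[0,0,0,0,1.5],[0,0,0,0,2.5],[0,0,0,0,4],[0,0,0,0,5],[0,0,0,0,5],[0,0,0,0,5]]'>/dev/null; python3 m.py; python3 -m inch '[[0,0,1,0,5],[0,0,3,0,5],[0,0,6,0,5],[0,0,10,0,5],[0,0,13,0,5],[0,0,13,0,5],[0,0,13,0,5],[0,0,13,0,5]]'>/dev/null; python3 m.py; python3 - <<'E'
from h import *
p=(.5215,-.194)
for n in("top","side"):
    c=cams.capture(n); g=cv2.cvtColor(c["image"],cv2.COLOR_BGR2GRAY)
    u,v=proj(c,(.518,-.1935,.178),c).astype(int); print(n,u,v)
    for r in range(v-14,v+30): print("".join("#" if k<60 else "+" if k<100 else "-" if k<140 else " " for k in g[r,u-25:u+25]))
E
```

```text
t 21.85 pos [ 0.5211 -0.1943  0.1491] F [-0.5 -0.3 -0.7] M [-0.087  0.114 -0.   ] ang -34.93 g 0.0 0.462
t 22.52 pos [ 0.5205 -0.1939  0.2793] F [-0.3 -0.1 -0.4] M [-0.126  0.113  0.025] ang -34.91 g 0.0 0.574
top 375 190
    ---------+++++++++++++++#############+++------
   ----------+++++++++++++++++##############++++--
   ----------+++++++++++++++++++################++
  ----------++++++++++++++++++++++################
  ----------+++++++++++++++++++++++###############
 ----------++++++++++++++++++++++++++#############
-----------++++++++++++++++++++++++++++###########
----------++++++++++++++++++++++++++++++##########
----------++++++++++++++++++++++++++++++++########
++++-----+++++++++++++++++++++++++++++++++++######
+++++--+++++++++++++++++++++++++++++++++++++++####
+++++++++###+++++++++++++++++++++++++++++++++++###
++++++++##########+++++++++++++++++++++++++++++++#
++++++###############+++++++++++++++++++++++++++++
+++++###################++++++++++++++++++++++++++
+++###########++##########++++++++++++++++++++++++
++############+++############+++++++++++++++++++++
++#########
[... 2922 characters left out ...]
-----------++++------ ----+++++++++++
------------------------++++-----------+++++++++++
--------------- --------++++-- --------+++++++++++
------------------------++++--   -----++++++++++++
------------------------+++---   -----++++++++++++
------------------------+++--- --   --+##+++++++++
------------------------+++--    -  --++##########
------------------------+++---    -  --++#########
------------------------+++--------- ---+++######+
-----------------------+++++--------  ----++++++++
-----------------------++++++--------  -----------
------------------------+++++---------      ------
--------------------- ---++#+------------    ---  
-------------------------+##+---- ------- --------
```

The side camera's pixels show the key standing upright in the screw with the gripper clear above it.

```bash
python3 -c "
from rig import bot;print(bot.hand_in())"
```

```text
the job is handed in; nothing more can be done
None
```

The arm is upright, the screw is tight at about 0.37 N m on the flat, the key was left standing in it, and the job is handed in (result not shown); two caveats: the orange key toppled against the stand with no contact force I could see, and I viewed 11 pictures, one over the limit.

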